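# Hold a spotting plate flush on a tilted table

## Task

Take the round spotting plate by its T-handle, lift it up and off the two arms of its stand, and bring it to the tilting table. Tilt it to match the slope of the table's face, feel it seat, and finish while still holding it there: disc flush on the middle of the face, pressed lightly, not let go. Leave the table's tilt setting as it is and leave the loose coupling, tape measure and nut where they are.

Things in the scene. Friction and masses are not known exactly. Their poses are not given: they have to be found in the camera images.
- spot_plate: Hand spotting plate, loose, steel, 0.3-0.65 kg: disc 80 mm wide, 12 mm thick; round stem 14 mm thick; on top a T-bar 16 mm square, 110 mm long. Origin: centre of the disc's flat underside. z: along the stem to the bar (bar centre at z = 100 mm, top 108); y: along the bar. Hangs upright by the bar, stem between the stand's arms. Grip the bar's middle across its 16 mm, fingers between the arms.
- hang_stand: Fixed stand. Origin: on the worktop under the hung T-bar (to 6 mm). Two level round arms, 10 mm thick, along its x at y = -40 and +40 mm (70 mm free between), upper side 155 mm up, run from an upright sheet (110 mm wide, 157 mm high, at x = +95) to x = -27, where the tips turn up to 165 mm. Open end: -x, about towards the robot. Base sheet 8 mm thick, x -65 to +125, y -65 to +65 mm.
- hang_point (a point): Point of the stand midway between the arms, level with their upper side, under the hung T-bar. Collars on the arms (x = +18 to +24 mm, top at 159 mm) stop the bar at the back. To free the bar lift it 12 mm or more (25 is comfortable), then draw it 90 mm or more along the stand's -x.
- tilt_table: Tilting table bolted to the worktop. Origin: centre of the underside of its base (160 x 170 x 12 mm). x points away from the low edge of the slope, about away from the robot. The hinge axis lies along y at x = -60 mm, 40 mm above the worktop.
- tilt_plate (a joint): Tilt of the table's plate in rad: 0 is level, more raises its far (+x) edge, so that its face looks up and back towards the robot. Anything from about 0.2 to 0.6 at the start; stiffly clamped (12 N m friction), it does not give under a light push.
- face_centre (a point): Centre of the plate's flat upper face (126 mm along the slope x 130 mm wide, steel). Its z is the face's outward normal, x up the slope, y along the hinge. On either side, 76 mm from the middle, a round guide arc stands up to about 110 mm above the worktop, with a clamp knob.
- coupler: Loose bystander: black round coupling, 63 mm in diameter, 68 mm high with its pins. Origin: centre of its underside.
- tape_measure: Loose bystander: tape measure, 39 x 83 x 66 mm. Origin: middle of its underside.
- hex_nut: Loose bystander: steel hexagon nut, 30 x 34 x 16 mm. Origin: middle of its underside.
Things that resemble listed ones, but are neither listed nor needed, are in the scene too. Leave any orange look-alike of the spot_plate alone.

How it is judged (in metres and radians):
On the way, in this order (a step that is already met when the one before it is completed fails the run):
1. the spotting plate is lifted off the stand's arms, in the gripper (contact force between the fingers and spot_plate above 2 N and contact force between spot_plate and hang_stand below 0.05 N and horizontal distance between spot_plate and hang_point above 0.06 m and height (world z) of spot_plate above 0.03 m), for 0.1 s.
2. the disc is on the sloped face, flush with it (contact force between spot_plate and tilt_table above 1 N and angle between the z axis of spot_plate and the z axis of face_centre, either way round below 0.05 rad and z of spot_plate in the frame of face_centre below 0.004 m and distance between spot_plate and face_centre below 0.022 m), for 0.2 s.
At the end, for the whole second after the job is handed in: Fingers still hold the plate; disc parallel to the sloped face within 0.04 rad and within 3 mm of it, centre within 22 mm of the face centre, pressed with 1 to 40 N, at rest, clear of the stand; face shifted under 4 mm, bystanders under 30 mm (contact force between the fingers and spot_plate above 2 N and contact force between spot_plate and tilt_table between 1 and 40 N and angle between the z axis of spot_plate and the z axis of face_centre, either way round below 0.04 rad and z of spot_plate in the frame of face_centre between -0.003 and 0.003 m and distance between spot_plate and face_centre below 0.022 m and linear speed of spot_plate below 0.02 m/s and distance of face_centre from where it was at the start of the episode below 0.004 m and contact force between spot_plate and hang_stand below 0.05 N and distance of each of coupler, tape_measure, hex_nut from where it was at the start of the episode below 0.03 m); the arm keeps its last pose, push and grip.
It fails at once if the spotting plate is rammed against the table (over 80 N) (contact force between spot_plate and tilt_table above 80 N).
It fails at once if the table's tilt setting is forced (distance of face_centre from where it was at the start of the episode above 0.006 m).
It fails at once if a bystander is knocked away (distance of any of coupler, tape_measure, hex_nut from where it was at the start of the episode above 0.03 m).
It also fails if it takes over 42 s, if anything falls off the work surface, if the arm or the gripper's body presses on something with over 40 N, if the wrist force passes 120 N, or if a joint passes its speed limit or range.

## Robot

A 6-joint arm with a two-finger parallel gripper is mounted at the origin on the work surface; the furniture and walls round the work are solid. World frame = base frame: x ahead of the robot, y to its left, z up, the work surface at z = 0. Lengths are in m, angles in degrees, forces in N, time in s.
With the tool pointing down it reaches from about 0.4 to 0.825 m from the base axis. Payload 7 kg.
Tool frame: the origin (TCP) lies midway between the tips of the shut fingers; the grasp point (between the pads) lies r.grasp_offset behind it (r.grasp_offset is the distance from the TCP to the grasp point, in m); z points along the fingers, y is the direction in which the jaws open and shut (so a half turn about z gives the same grasp; the last joint's range is limited). The gripper opens to 88 mm and grips with 3 to 60 N. Pads are 19 mm wide; open, the fingers measure 130 mm over their backs; the gripper's body (78 mm by 193 mm) begins 47 mm behind the grasp point.
Start: joints at [-49.784, 20.546, 0.682, 0, -70.136, -16.507], TCP at [0.271, -0.618, 0.227] pointing down, gripper open.
Joint ranges: [-176.03, 176.03], [-82.01, 121.73], [-58.28, 71.71], [-173.87, 95.51], [-174.79, -0.11], [-173.66, 173.66]. Speed limits (degrees/s): [136.94, 136.94, 172.46, 180, 180, 180].

## Interface

Orientations are given as [roll, pitch, yaw] about the fixed x, y, z axes, in that order (R = Rz(yaw) Ry(pitch) Rx(roll)).
In Python, from plant import status, imaging, r gives the robot as it stands.
- The arm moves only by the tool apply_moves, never from a script. Its argument "moves" is a list of rows, each a list of 6 numbers: the shift along the tool's x, y, z in units of 200 mm (1.0 is 200 mm), then the turn, a rotation vector about the tool's x, y, z in units of 90 degrees (1.0 is 90 degrees). In form: [[tx, ty, tz, rx, ry, rz], ...]. A call has 1 to 12 rows; each row is the pose to reach, as a shift and turn from the pose measured when the call began, along the tool's axes at that moment; what a row does not reach only later rows make up. A row lasts 1/8 s, in which the tool goes at most 62.5 mm and 10.7 degrees, less where a joint would pass 70% of its speed; a pose out of reach is approached as far as the arm can. A call with a number of a shift or a turn outside -1 to 1 is refused whole. A call with a gripper value outside its range is refused whole. "hand" is the closure, from -1 (fully open) to 1 (shut), set as the call begins (left out, the last holds). The fingers move at their own pace and stop on an object; "grip_force" is the grip in N (left out, the last holds). Time passes only in rows, so rows that repeat a pose let the fingers close. It gives the time, the measured TCP pose, the force and the opening at its end, in the units of the state.
- status.get_state(): the state, without advancing time (a new reading comes with each control period).
- imaging.capture(name): name is "scene" or "top" or "wrist"; returns (picture, depth): 480x640x3 uint8, blue, green, red; 480x640 float32, m along the optical axis (not along the pixel's ray), 0 where there is no reading.
- imaging.camera_info(name): a dict with "fx", "fy", "cx", "cy" (pixels), "k1" (the pictures are not rectified: a ray, as slopes to the right and down, at radius r is drawn at 1 + k1 r^2 times it, then the intrinsics apply), "T" (4x4, takes a point from camera to world coordinates). Camera axes: x right, y up, looking along -z (the intrinsics and any distortion apply to the point x, -y, -z); pixel columns grow to the right and rows downward; lengths in m; the calibration is good to about 2 mm. A picture is of the moment at which its call begins: read the wrist's pose just before it. camera_info takes no time and is no camera call; for the wrist camera it gives the pose at the moment of the call.
- r.close_job(): hands the job in, once; it reports no verdict.
The state is a dict: "time_s": time; "joints": joint angles; "qd": joint speeds; "joint_torque": joint torques, N m; "tcp_pos": TCP position; "eef_rot": TCP orientation; "contact_force": force on the tool from outside, world axes, zero at the start; "moment": the same for the moment, N m; "gripper_width": finger opening in m.
Only numpy, scipy, OpenCV 4.12 (cv2) and the standard library are available. Lean on these libraries where they do the work, as an engineer would, in place of code of your own. Each camera call takes 0.05 s, during which the arm holds its last target.

## Working session

There is one attempt and no reset: what is moved stays moved. The work goes in short steps, Python scripts to look and compute and a tool call to move; the robot and the scene stay as the last step left them, time stands still between calls to the robot, and variables do not carry over. Pictures are saved under pics/ and viewed, and the job is handed in when it is done.

Besides the shell and the picture viewer there is one more tool, called after ">>>" as a command line: name --pt "numbers of a row" for each row, then --argument value for the rest. apply_moves: Moves the arm, as the interface text tells. Its arguments: {"type":"object","properties":{"moves":{"type":"array","items":{"type":"array","items":{"type":"number"}}},"hand":{"type":"number"},"grip_force":{"type":"number"}},"required":["moves"]}

```bash
ls; mkdir -p pics
cat > h.py <<'E'
import numpy as np, cv2
from plant import status, imaging, r
def grab(n):
    ci=imaging.camera_info(n); p,d=imaging.capture(n); np.savez(f'{n}.npz',p=p,d=d,T=ci['T'],k=[ci['fx'],ci['fy'],ci['cx'],ci['cy'],ci['k1']]); return p,d,ci
def load(n):
    z=np.load(f'{n}.npz'); return z['p'],z['d'],z['T'],z['k']
def cloud(n):
    p,d,T,k=load(n)
    v,u=np.mgrid[0:480,0:640].astype(float)
    K=np.array([[k[0],0,k[2]],[0,k[1],k[3]],[0,0,1]])
    q=cv2.undistortPoints(np.stack([u.ravel(),v.ravel()],1)[:,None].copy(),K,np.array([k[4],0,0,0,0.]))[:,0].reshape(480,640,2)
    P=np.stack([q[...,0]*d,-q[...,1]*d,-d,np.ones_like(d)],-1)@T.T
    P=P[...,:3]; P[d<=0]=np.nan
    return p,P
E
python3 - <<'E'
from h import *
for n in ['scene','top','wrist']:
    p,d,ci=grab(n); cv2.imwrite(f'pics/{n}0.png',p); print(n,np.array(ci['T']).round(3).tolist(),ci['fx'],ci['k1'])
s=status.get_state(); print(s); print(r.grasp_offset)
E
```

```text
pics
scene [[-0.52, 0.552, -0.651, -0.254], [-0.854, -0.319, 0.412, 0.584], [0.02, 0.77, 0.637, 0.886], [0.0, 0.0, 0.0, 1.0]] 574.2943003525874 -0.16552778751147862
top [[-0.017, 0.996, -0.082, 0.427], [-1.0, -0.015, 0.021, 0.117], [0.02, 0.083, 0.996, 1.58], [0.0, 0.0, 0.0, 1.0]] 588.0015481945313 -0.07829835912696431
wrist [[-0.402, -0.878, -0.26, 0.201], [0.915, -0.385, -0.115, -0.648], [0.001, -0.284, 0.959, 0.385], [0.0, 0.0, 0.0, 1.0]] 398.2575987259754 -0.01902680507342334
{'time_s': 0.15, 'joints': array([-4.97842145e+01,  2.05820480e+01,  6.45452224e-01, -1.43836716e-02,
       -7.01366273e+01, -1.65065846e+01]), 'qd': array([-0.00307412, -0.05120297,  0.0902311 ,  0.06971136, -0.0262671 ,
       -0.09809649]), 'joint_torque': array([-9.08687689e-04, -5.83275712e+01,  2.93294227e+01,  7.00103313e+00,
        8.93124088e-03, -1.10507481e-04]), 'tcp_pos': array([ 0.2712299 , -0.61769633,  0.22583541]), 'eef_rot': array([ 1.79925952e+02, -7.84031186e-03, -1.56295690e+02]), 'contact_force': array([ 0.0629029 , -0.11219474, -0.61563012]), 'moment': array([-0.00565318,  0.05365918, -0.05633659]), 'gripper_width': 0.08766580158339936}
0.0188
```

View pics/scene0.png

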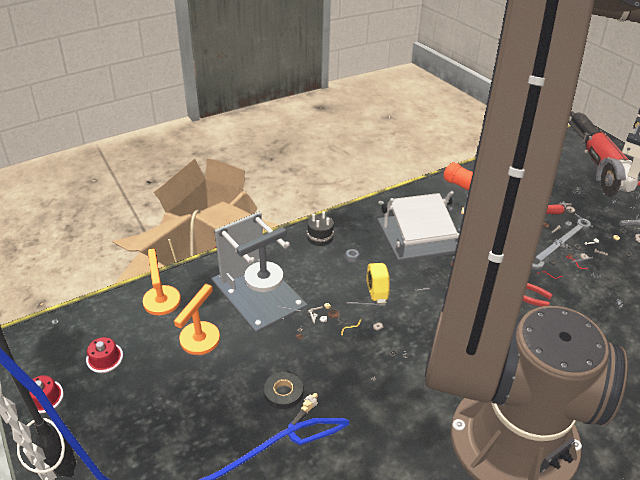

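View pics/top0.png

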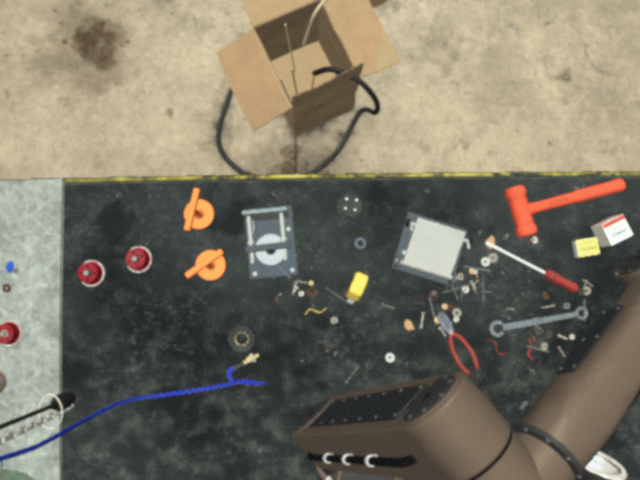

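View pics/wrist0.png

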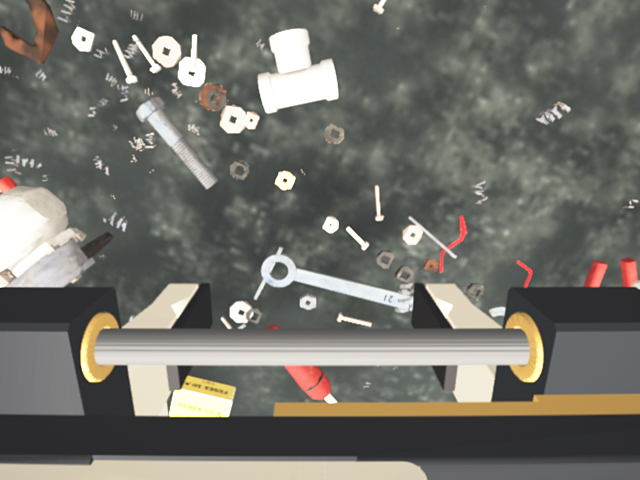

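The scene view shows the steel plate hung in the grey stand at about (263,262). Its dark T-bar is at (262,240). The tilting table is at (420,222). In the top view they are at (268,245) and (432,247). The candidates for the plate are the grey one in the stand and two orange look-alikes at scene (162,295) and (200,335). Only the grey one hangs on a stand and is steel. I'll confirm that in a crop and measure it.

Run:
```python
from h import *
p,P=cloud('scene')
c1=cv2.resize(p[190:340,190:330],None,fx=4,fy=4,interpolation=cv2.INTER_CUBIC)
c1=c1[:600,:560]
cv2.imwrite('pics/c1.png',c1)
pt,Pt=cloud('top')
c2=cv2.resize(pt[190:290,230:480],None,fx=3.2,fy=3.2,interpolation=cv2.INTER_CUBIC); cv2.imwrite('pics/c2.png',c2)
c3=cv2.resize(p[180:290,320:480],None,fx=4,fy=4); cv2.imwrite('pics/c3.png',c3)
for u,v in [(262,240),(250,245),(275,236),(263,270),(250,280),(275,280),(380,280),(320,235)]: print('scene',u,v,P[v,u].round(4))
for u,v in [(268,240),(262,240),(275,240),(268,258),(432,247),(415,240),(450,250),(430,270),(437,222)]: print('top',u,v,Pt[v,u].round(4))
```

```text
scene 262 240 [0.5245 0.2207 0.1688]
scene 250 245 [0.5214 0.2481 0.1701]
scene 275 236 [0.5242 0.1923 0.1674]
scene 263 270 [0.5227 0.2231 0.0919]
scene 250 280 [0.5279 0.251  0.0729]
scene 275 280 [0.4996 0.2084 0.0761]
scene 380 280 [0.4092 0.0089 0.0546]
scene 320 235 [0.6198 0.0267 0.0338]
top 268 240 [0.5521 0.2234 0.0757]
top 262 240 [0.5526 0.239  0.0722]
top 275 240 [0.5523 0.2058 0.0695]
top 268 258 [0.5062 0.2242 0.0697]
top 432 247 [ 0.5285 -0.2024  0.0589]
top 415 240 [ 0.5467 -0.1563  0.0698]
top 450 250 [ 0.5193 -0.2474  0.0686]
top 430 270 [ 0.4689 -0.1969  0.0512]
top 437 222 [ 0.5993 -0.2284  0.0106]
```

View pics/c1.png

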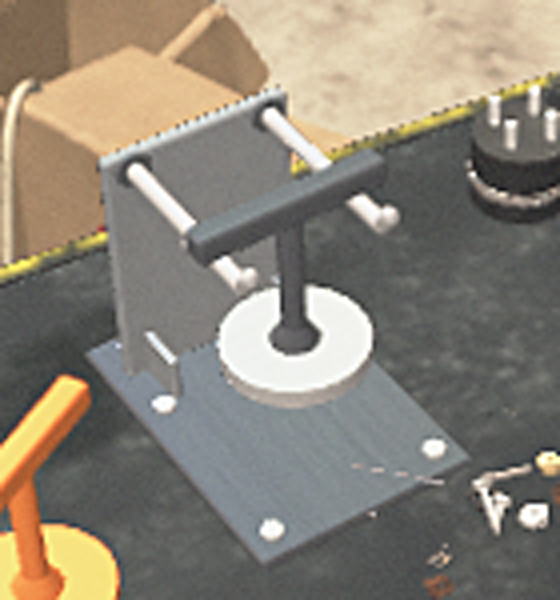

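View pics/c2.png

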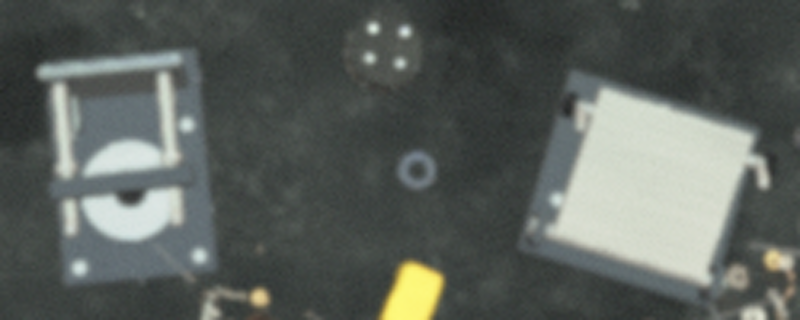

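View pics/c3.png

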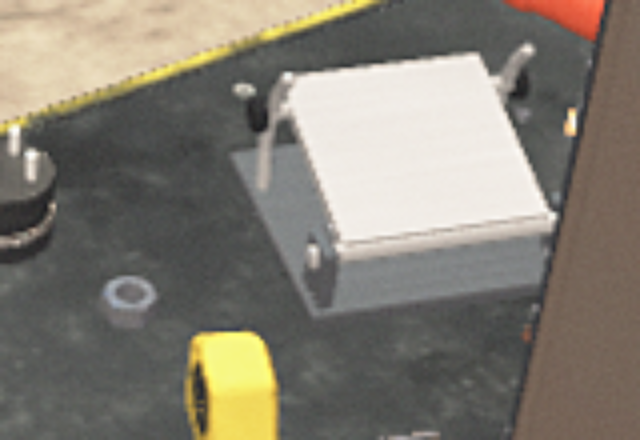

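The crop confirms it: the grey plate hangs by its dark bar between the stand's two arms. Next I'll fit the bar, the stand arms and the table face.

Run:
```python
from h import *
def show(name,M):
    print(name,'n',len(M),'mean',M.mean(0).round(4))
for n,mbox,tb in [('scene',(190,340,190,330),(185,260,375,470)),('top',(200,290,235,310),(205,295,385,475))]:
    p,P=cloud(n); 
    g=p.astype(int).mean(2)
    a,b,c,d=mbox
    Q=P[a:b,c:d].reshape(-1,3); G=g[a:b,c:d].ravel()
    # bar
    m=(Q[:,2]>.145)&(Q[:,2]<.185)&(G<100)&(abs(Q[:,0]-.525)<.04)&(abs(Q[:,1]-.222)<.075)
    B=Q[m]
    for _ in range(3):
        cc=np.median(B,0); w,V=np.linalg.eigh(np.cov((B-B.mean(0)).T)); ax=V[:,2]
        t=(B-cc)@ax; e=np.linalg.norm((B-cc)-t[:,None]*ax,axis=1); B=B[e<.015]
    t=(B-B.mean(0))@ax; print(n,'bar n',len(B),'axis',ax.round(3),'yaw',np.degrees(np.arctan2(ax[1],ax[0])).round(2),'mid',(B.mean(0)+ax*(t.min()+t.max())/2).round(4),'len',np.ptp(t).round(4), 'zpct',np.percentile(B[:,2],[5,50,95]).round(4))
    # disc bright
    m=(Q[:,2]>.05)&(Q[:,2]<.09)&(G>140)&(np.hypot(Q[:,0]-.525,Q[:,1]-.222)<.06)
    D=Q[m]; print(n,'disc',len(D),D.mean(0).round(4),D.min(0).round(3),D.max(0).round(3), 'zmed',np.median(D[:,2]).round(4))
    # sheet top & arms bright
    m=(Q[:,2]>.14)&(Q[:,2]<.175)&(G>130)&(Q[:,0]<.60)
    A=Q[m]
    for s in (-1,1):
        H=A[(A[:,1]-.222)*s>.02]
        if len(H)>10:
            vx,vy,x0,y0=cv2.fitLine(H[:,:2].astype(np.float32),cv2.DIST_HUBER,0,.01,.01).ravel(); print('arm',s,len(H),np.degrees(np.arctan2(vy,vx)).round(2),x0,y0,H[:,2].mean().round(4),H[:,0].min().round(3),H[:,0].max().round(3))
    # face
    a,b,c,d=tb
    Q=P[a:b,c:d].reshape(-1,3); G=g[a:b,c:d].ravel()
    hsv=cv2.cvtColor(p[a:b,c:d],cv2.COLOR_BGR2HSV).reshape(-1,3)
    F=Q[(G>165)&(hsv[:,1]<50)&(Q[:,2]>.03)&(Q[:,2]<.13)]
    F=F[np.hypot(F[:,0]-.53,F[:,1]+.2)<.11]
    for _ in range(5):
        c0=F.mean(0); w,V=np.linalg.eigh(np.cov((F-c0).T)); nn=V[:,0]*np.sign(V[2,0]); e=(F-c0)@nn; F=F[abs(e)<max(.004,2.5*e.std())]
    R=cv2.minAreaRect(np.stack([ (F-c0)@np.cross([0,1,0],nn)/np.linalg.norm(np.cross([0,1,0],nn)), (F-c0)@np.cross(nn,np.cross([0,1,0],nn))/np.linalg.norm(np.cross([0,1,0],nn))],1).astype(np.float32))
    ex=np.cross([0,1,0],nn);ex/=np.linalg.norm(ex);ey=np.cross(nn,ex)
    print(n,'face n',len(F),'mean',c0.round(4),'rect centre',(c0+ex*R[0][0]+ey*R[0][1]).round(4),'size',np.round(R[1],4),'ang',round(R[2],2),'normal',nn.round(4),'tilt',np.degrees(np.arccos(nn[2])).round(2),'rms',e.std().round(4),'az of normal',np.degrees(np.arctan2(nn[1],nn[0])).round(2))
```

```text
scene bar n 276 axis [ 0.095 -0.995 -0.   ] yaw -84.56 mid [0.5223 0.2188 0.1623] len 0.1109 zpct [0.1548 0.1625 0.1686]
scene disc 791 [0.5224 0.2238 0.0729] [0.485 0.178 0.06 ] [0.571 0.26  0.082] zmed 0.0736
arm -1 192 4.36 0.54391485 0.18415792 0.1582 0.496 0.6
arm 1 234 4.69 0.52942264 0.2624926 0.1585 0.489 0.6
scene face n 2341 mean [ 0.5227 -0.1998  0.0622] rect centre [ 0.5261 -0.1984  0.063 ] size [0.1546 0.1393] ang 69.7 normal [-0.24    0.0771  0.9677] tilt 14.6 rms 0.0024 az of normal 162.18
top bar n 38 axis [-0.078  0.997 -0.003] yaw 94.47 mid [0.5242 0.2177 0.1706] len 0.1091 zpct [0.1641 0.1706 0.1756]
top disc 488 [0.5257 0.2194 0.075 ] [0.49  0.185 0.066] [0.568 0.255 0.085] zmed 0.075
arm -1 169 4.49 0.54800856 0.18060587 0.1565 0.496 0.6
arm 1 173 5.28 0.5466627 0.2603263 0.156 0.49 0.599
top face n 2399 mean [ 0.5266 -0.205   0.0654] rect centre [ 0.5254 -0.2056  0.0651] size [0.1546 0.1279] ang 72.37 normal [-0.2295  0.0761  0.9703] tilt 13.99 rms 0.0032 az of normal 161.66
```

```bash
cat >> h.py <<'E'
from scipy.spatial.transform import Rotation as Ro
def cur():
    s=status.get_state(); return s,np.array(s['tcp_pos']),Ro.from_euler('xyz',s['eef_rot'],degrees=True)
def plan(p,R):
    s,p0,R0=cur(); t=R0.inv().apply(np.array(p)-p0)/.2; w=(R0.inv()*R).as_rotvec(degrees=True)/90
    n=max(np.linalg.norm(t)*200/62.5,np.linalg.norm(w)*90/10.7)
    print('time',s['time_s'],'row',t.round(4),w.round(4),'min rows',round(n,2), 'max',max(abs(t).max(),abs(w).max()).round(2))
def down(yaw): return Ro.from_euler('xyz',[180,0,yaw],degrees=True)
E
python3 - <<'E'
from h import *
plan([.46,-.30,.29],down(-120))
E
```

```text
time 0.15 row [-1.5028  1.0754 -0.3196] [ 8.000e-04  2.000e-04 -4.033e-01] min rows 6.0 max 1.5
```

>>> apply_moves --pt "-0.33 0.24 -0.1 0 0 -0.09" --pt "-0.66 0.48 -0.2 0 0 -0.18" --pt "-1 0.72 -0.32 0 0 -0.27" --pt "-1 0.72 -0.32 0 0 -0.27" --pt "-1 0.72 -0.32 0 0 -0.27" --hand -1

```text
time_s: 0.78
tcp_pos: [0.3987, -0.403, 0.2918]
eef_rot: [-179.9, 0.1, -131.7]
contact_force: [-0.1, -0.9, -0.5]
gripper_width: 0.0878
```

Run:
```python
from h import *
plan([.46,-.30,.29],down(-120))
```

```text
time 0.775 row [-0.5883  0.1142  0.0094] [-0.0011  0.0008 -0.1305] min rows 1.92 max 0.59
```

>>> apply_moves --pt "-0.3 0.06 0 0 0 -0.07" --pt "-0.59 0.11 0 0 0 -0.13" --pt "-0.59 0.11 0 0 0 -0.13" --pt "-0.59 0.11 0 0 0 -0.13"

```text
time_s: 1.27
tcp_pos: [0.4606, -0.3005, 0.2915]
eef_rot: [-179.9, 0.0, -120.0]
contact_force: [-0.7, -0.0, 0.1]
gripper_width: 0.0879
```

Run:
```python
from h import *
print(cur()[0]['tcp_pos'])
p,d,ci=grab('wrist'); cv2.imwrite('pics/w1.png',p)
```

```text
[ 0.46060767 -0.30045484  0.29147478]
```

View pics/w1.png

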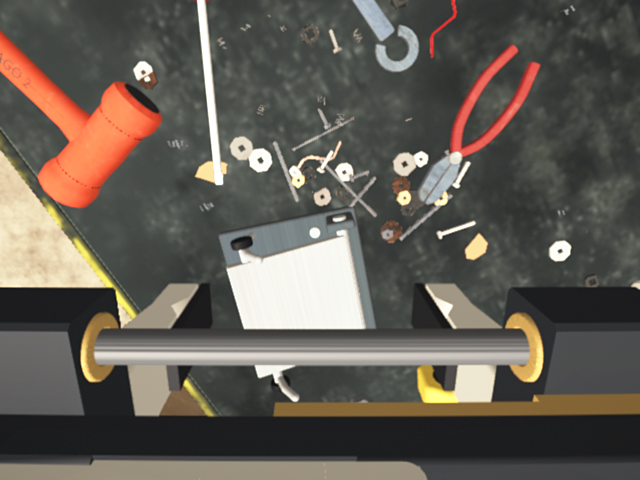

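The face is partly hidden by the fingers, with its centre at about (300,310). I'll move on by about 130 mm along tool -x, which also leads towards the stand.

>>> apply_moves --pt "-0.3 0 0 0 0 0" --pt "-0.6 0 0 0 0 0" --pt "-0.7 0 0 0 0 0" --pt "-0.7 0 0 0 0 0" --pt "-0.7 0 0 0 0 0"

```text
time_s: 1.95
tcp_pos: [0.5299, -0.1811, 0.2915]
eef_rot: [-180.0, 0.0, -120.2]
contact_force: [-0.7, -0.5, -0.3]
gripper_width: 0.0881
```

Run:
```python
from h import *
print(cur()[0]['tcp_pos'],cur()[0]['qd'].round(2))
p,d,ci=grab('wrist'); cv2.imwrite('pics/w2.png',p)
```

```text
[ 0.52990108 -0.18113302  0.29148312] [-0.31 -0.23 -0.09  0.    0.09 -0.15]
```

View pics/w2.png

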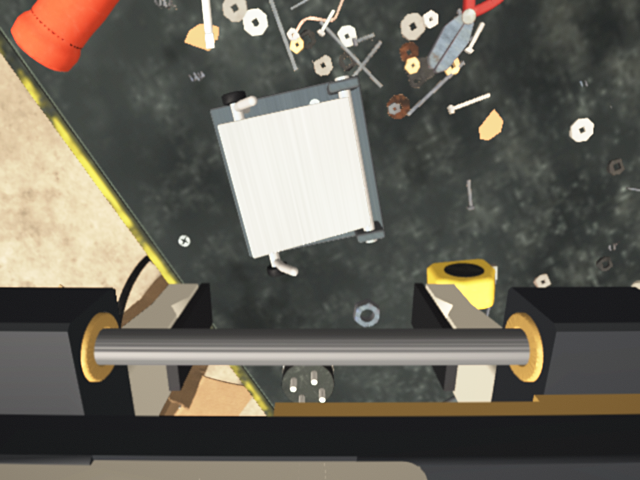

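The whole face shows now, with corners at about (219,125), (343,95), (372,230) and (253,257). I'll fit the plane and then view the face rectified.

Run:
```python
from h import *
p,P=cloud('wrist')
mask=np.zeros((480,640),np.uint8); cv2.fillConvexPoly(mask,np.array([[230,133],[335,108],[355,222],[262,245]]),1)
F=P[(mask>0)&np.isfinite(P[...,2])]
for _ in range(4):
    c0=F.mean(0); w,V=np.linalg.eigh(np.cov((F-c0).T)); n=V[:,0]*np.sign(V[2,0]); e=(F-c0)@n; F=F[abs(e)<3*e.std()]
print('plane',len(F),n.round(4),'tilt',np.degrees(np.arccos(n[2])),np.arccos(n[2]),'az',np.degrees(np.arctan2(n[1],n[0])),'rms',e.std())
cen=np.array([.525,-.205,0]); cen[2]=c0[2]-((cen-c0)[:2]@n[:2])/n[2]
print('cen',cen)
ex=np.array([np.cos(np.radians(-18)),np.sin(np.radians(-18)),0]); ex-=n*(ex@n); ex/=np.linalg.norm(ex); ey=np.cross(n,ex)
# rectify image, 3 px/mm... 240mm -> 600px (2.5px/mm), right=+x slope, up=+y
_,d,T,k=load('wrist'); K=np.array([[k[0],0,k[2]],[0,k[1],k[3]],[0,0,1]])
sc=2.5; N=560
jj,ii=np.meshgrid(np.arange(N),np.arange(N)); a=(jj-N/2)/sc/1000; b=-(ii-N/2)/sc/1000
W=cen+a[...,None]*ex+b[...,None]*ey
Ti=np.linalg.inv(T); C=W.reshape(-1,3)@Ti[:3,:3].T+Ti[:3,3]; C=C*[1,-1,-1]
uv,_=cv2.projectPoints(C,np.zeros(3),np.zeros(3),K,np.array([k[4],0,0,0,0.])); uv=uv.reshape(N,N,2).astype(np.float32)
im=cv2.remap(p,uv[...,0],uv[...,1],cv2.INTER_CUBIC)
for q in range(0,N,50): cv2.line(im,(q+5,0),(q+5,N),(255,0,0) if q!=250 else (0,0,255),1)
# grid: line at q+5 -> offset (q+5-280)/2.5mm
cv2.imwrite('pics/rect.png',im); np.savez('face.npz',cen=cen,n=n,ex=ex,ey=ey)
```

```text
plane 11952 [-0.2334  0.0759  0.9694] tilt 14.205362044603943 0.24793033911617238 az 161.98340722922327 rms 0.0007618883372354726
cen [ 0.525     -0.205      0.0651663]
```

View pics/rect.png

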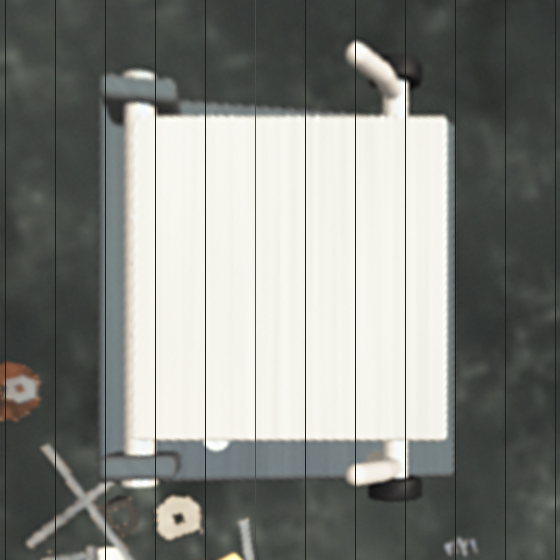

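The plane fit has an rms of 0.8 mm, giving a tilt of 14.2° (0.248 rad). The face measures 129 mm across y in the rectified view, against the 130 mm given. Its right edge is at column 448, so the centre is at (290,277), which is +4 mm in x and +1 mm in y. Now on to the stand.

Run:
```python
from h import *
z=np.load('face.npz'); c=z['cen']+.0042*z['ex']+.001*z['ey']; print('face centre',c, 'ex',z['ex'])
np.savez('face2.npz',c=c,n=z['n'],ex=z['ex'],ey=z['ey'])
plan([.523,.26,.30],down(-85))
```

```text
face centre [ 0.52918134 -0.20530706  0.0661969 ] ex [ 0.92198104 -0.29955088  0.2453981 ]
time 2.0 row [-1.8892  1.1398 -0.0425] [-0.0007  0.     -0.3912] min rows 7.06 max 1.89
```

>>> apply_moves --pt "-0.24 0.14 0 0 0 -0.05" --pt "-0.48 0.28 0 0 0 -0.1" --pt "-0.72 0.43 -0.02 0 0 -0.15" --pt "-0.95 0.57 -0.02 0 0 -0.2" --pt "-0.95 0.57 -0.02 0 0 -0.2"

```text
time_s: 2.62
tcp_pos: [0.5268, 0.0421, 0.2957]
eef_rot: [-179.9, 0.0, -102.0]
contact_force: [-0.0, -1.3, 0.1]
gripper_width: 0.0875
```

Run:
```python
from h import *
plan([.523,.26,.30],down(-85))
```

```text
time 2.625 row [-1.0616  0.2455 -0.021 ] [-0.0009  0.0003 -0.1891] min rows 3.49 max 1.06
```

>>> apply_moves --pt "-0.3 0.07 0 0 0 -0.05" --pt "-0.6 0.14 0 0 0 -0.1" --pt "-0.9 0.21 -0.02 0 0 -0.15" --pt "-1 0.23 -0.02 0 0 -0.19" --pt "-1 0.23 -0.02 0 0 -0.19"

```text
time_s: 3.25
tcp_pos: [0.5238, 0.2471, 0.2993]
eef_rot: [-180.0, -0.0, -84.9]
contact_force: [-0.6, -1.0, 0.2]
gripper_width: 0.0873
```

Run:
```python
from h import *
print(cur()[0]['tcp_pos'],cur()[0]['qd'].round(2))
p,d,ci=grab('wrist'); cv2.imwrite('pics/w3.png',p)
```

```text
[0.52375036 0.24707281 0.29931301] [-1.51 -1.13 -1.08  0.16 -0.19 -1.23]
```

View pics/w3.png

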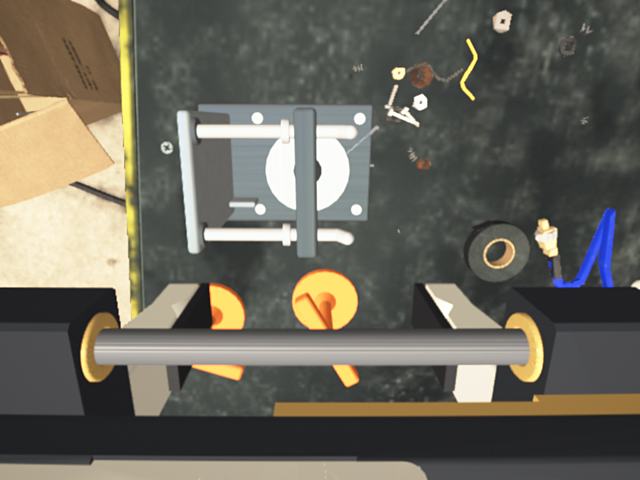

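The bar is vertical in the picture at column 306, from (306,109) to (306,256). The arms are at rows 132 and 234, and the collars at column 287. I'll measure the top surface of the bar.

Run:
```python
from h import *
p,P=cloud('wrist')
m=np.zeros((480,640),np.uint8); m[112:253,290:325]=1
g=p.astype(int).mean(2)
B=P[(m>0)&(P[...,2]>.163)&(P[...,2]<.185)&(g<130)]
z=np.median(B[:,2]); print('n',len(B),'ztop',z)
R=cv2.minAreaRect(B[:,:2].astype(np.float32)*1000); print(R)
w,V=np.linalg.eigh(np.cov(B[:,:2].T)); a=V[:,1]; print('axis yaw',np.degrees(np.arctan2(a[1],a[0])),'mean',B.mean(0), 'tilt fit',np.linalg.lstsq(np.c_[B[:,:2]-B[:,:2].mean(0),np.ones(len(B))],B[:,2],rcond=None)[0])
# arms
for r0,r1 in [(122,142),(224,246)]:
    m[:]=0; m[r0:r1,205:280]=1
    A=P[(m>0)&(g>170)&(P[...,2]>.14)&(P[...,2]<.17)]
    vx,vy,x,y=cv2.fitLine(A[:,:2].astype(np.float32),cv2.DIST_HUBER,0,.01,.01).ravel(); print('arm',np.degrees(np.arctan(vy/vx)),x,y,'y at .525',y+vy/vx*(.525-x),A[:,2].max())
# disc
m[:]=0; m[130:215,262:352]=1
D=P[(m>0)&(g>200)&(P[...,2]<.1)&(P[...,2]>.05)]; print('disc',cv2.minEnclosingCircle(D[:,:2].astype(np.float32)),np.median(D[:,2]))
```

```text
n 461 ztop 0.17071984762871933
((530.478271484375, 217.9466552734375), (15.757996559143066, 103.0050048828125), 6.1185302734375)
axis yaw 95.43090886621651 mean [0.52562772 0.2160796  0.17066425] tilt fit [-0.05156359 -0.00702216  0.17066425]
arm 4.9313245 0.580471 0.18406229 y at .525 0.1792762 0.15759228728726393
arm 5.0574794 0.5774013 0.26355323 y at .525 0.25891572 0.15807753905483124
disc ((0.5304442048072815, 0.21924179792404175), 0.040103454142808914) 0.07577314499781138
```

Run:
```python
from h import *
p,P=cloud('wrist')
m=np.zeros((480,640),np.uint8); m[105:260,292:322]=1
Z=P[...,2]
B=P[(m>0)&(Z>.165)&(Z<.185)]
print(len(B),np.median(B[:,2]),cv2.minAreaRect(B[:,:2].astype(np.float32)*1000)); 
for v in (120,150,200,220,245): print(v,[(u,p[v,u].mean().round(),P[v,u].round(3).tolist()) for u in range(294,320,3)])
```

```text
3265 0.17144007815578027 ((530.425048828125, 218.45870971679688), (16.0629825592041, 109.20316314697266), 5.923544883728027)
120 [(294, np.float64(130.0), [0.542, 0.173, 0.171]), (297, np.float64(140.0), [0.54, 0.173, 0.173]), (300, np.float64(141.0), [0.538, 0.172, 0.172]), (303, np.float64(138.0), [0.536, 0.172, 0.172]), (306, np.float64(141.0), [0.534, 0.172, 0.172]), (309, np.float64(144.0), [0.532, 0.172, 0.17]), (312, np.float64(138.0), [0.53, 0.172, 0.173]), (315, np.float64(84.0), [0.528, 0.172, 0.169]), (318, np.float64(147.0), [0.523, 0.171, 0.01])]
150 [(294, np.float64(213.0), [0.541, 0.193, 0.168]), (297, np.float64(140.0), [0.539, 0.193, 0.171]), (300, np.float64(141.0), [0.537, 0.193, 0.171]), (303, np.float64(136.0), [0.534, 0.193, 0.172]), (306, np.float64(142.0), [0.532, 0.192, 0.171]), (309, np.float64(145.0), [0.53, 0.192, 0.171]), (312, np.float64(145.0), [0.528, 0.192, 0.171]), (315, np.float64(88.0), [0.526, 0.192, 0.173]), (318, np.float64(254.0), [0.522, 0.198, 0.076])]
200 [(294, np.float64(254.0), [0.541, 0.248, 0.075]), (297, np.float64(133.0), [0.536, 0.2
[... 533 characters left out ...]
.243, 0.172]), (306, np.float64(141.0), [0.528, 0.243, 0.172]), (309, np.float64(145.0), [0.526, 0.243, 0.171]), (312, np.float64(148.0), [0.524, 0.243, 0.172]), (315, np.float64(101.0), [0.521, 0.243, 0.171]), (318, np.float64(105.0), [0.513, 0.282, 0.009])]
245 [(294, np.float64(76.0), [0.538, 0.316, 0.006]), (297, np.float64(129.0), [0.533, 0.264, 0.169]), (300, np.float64(143.0), [0.531, 0.263, 0.171]), (303, np.float64(141.0), [0.529, 0.263, 0.17]), (306, np.float64(139.0), [0.526, 0.262, 0.172]), (309, np.float64(144.0), [0.524, 0.262, 0.173]), (312, np.float64(148.0), [0.522, 0.262, 0.171]), (315, np.float64(106.0), [0.52, 0.262, 0.172]), (318, np.float64(86.0), [0.51, 0.314, 0.005])]
```

Bar: 16.1 × 109.2 mm, centre (0.5304, 0.2185), top at 0.1714 (the given sizes make it 0.171), axis yaw 95.9°. The disc centre agrees to 1 mm, and the arms run at 5°. Next I'll go above it and then down.

Run:
```python
from h import *
plan([.5304,.2187,.22],down(-84.3))
plan([.5304,.2187,.1445],down(-84.3))
```

```text
time 3.3 row [ 0.1398 -0.021   0.3975] [-0.0006 -0.0003 -0.0078] min rows 1.35 max 0.4
time 3.3 row [ 0.1396 -0.0207  0.775 ] [-0.0006 -0.0003 -0.0078] min rows 2.52 max 0.77
```

>>> apply_moves --pt "0.07 -0.01 0 0 0 -0.008" --pt "0.14 -0.021 0.1 0 0 -0.008" --pt "0.14 -0.021 0.3 0 0 -0.008" --pt "0.14 -0.021 0.4 0 0 -0.008" --pt "0.14 -0.021 0.4 0 0 -0.008"

```text
time_s: 3.92
tcp_pos: [0.53, 0.216, 0.2184]
eef_rot: [179.9, -0.1, -84.4]
contact_force: [0.5, -0.0, 0.4]
gripper_width: 0.0878
```

Run:
```python
from h import *
plan([.5304,.2187,.1445],down(-84.3))
```

```text
time 3.925 row [-0.0139 -0.0041  0.3695] [ 0.001  -0.0013 -0.0013] min rows 1.18 max 0.37
```

>>> apply_moves --pt "-0.014 -0.003 0.13 0 0 0" --pt "-0.014 -0.003 0.26 0 0 0" --pt "-0.014 -0.003 0.34 0 0 0" --pt "-0.014 -0.003 0.37 0 0 0" --pt "-0.014 -0.003 0.37 0 0 0" --pt "-0.014 -0.003 0.37 0 0 0"

```text
time_s: 4.68
tcp_pos: [0.5307, 0.219, 0.1454]
eef_rot: [180.0, -0.1, -84.4]
contact_force: [0.5, -0.9, 0.1]
gripper_width: 0.0879
```

Run:
```python
from h import *
plan([.5304,.2187,.1445],down(-84.3)); print(cur()[0]['contact_force'])
p,d,ci=grab('wrist'); cv2.imwrite('pics/w4.png',p)
```

```text
time 4.675 row [0.0013 0.0017 0.0045] [ 0.0001 -0.0009 -0.0012] min rows 0.02 max 0.0
[ 0.53325077 -0.8692068   0.08748781]
```

View pics/w4.png

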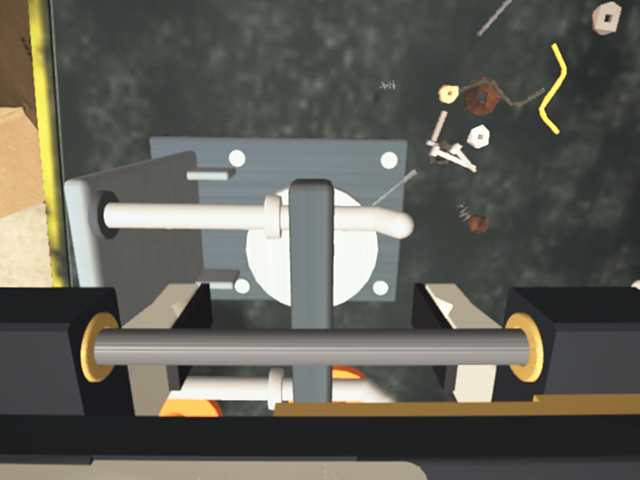

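The bar at column 312 lies midway between the fingers, and the fingers are between the arms. Closing now.

>>> apply_moves --pt "0 0 0 0 0 0" --pt "0 0 0 0 0 0" --pt "0 0 0 0 0 0" --pt "0 0 0 0 0 0" --pt "0 0 0 0 0 0" --pt "0 0 0 0 0 0" --pt "0 0 0 0 0 0" --pt "0 0 0 0 0 0" --hand 1 --grip_force 45

```text
time_s: 5.72
tcp_pos: [0.5307, 0.219, 0.1454]
eef_rot: [180.0, -0.1, -84.4]
contact_force: [-0.1, -0.0, 0.0]
gripper_width: 0.0156
```

>>> apply_moves --pt "0 0 -0.05 0 0 0" --pt "0 0 -0.12 0 0 0" --pt "0 0 -0.18 0 0 0" --pt "0 0 -0.18 0 0 0" --pt "0 0 -0.18 0 0 0"

```text
time_s: 6.35
tcp_pos: [0.5304, 0.219, 0.1811]
eef_rot: [180.0, -0.1, -84.4]
contact_force: [-0.2, -0.1, -6.6]
gripper_width: 0.0159
```

Run:
```python
from h import *
s=cur()[0]; print(s['tcp_pos'],s['contact_force'],s['moment'],s['gripper_width'])
p,d,ci=grab('wrist'); cv2.imwrite('pics/w5.png',p)
```

```text
[0.53035363 0.21896616 0.18113674] [-0.16286953 -0.08661733 -6.59164078] [ 0.03426687  0.14740681 -0.01807657] 0.01587149627526273
```

View pics/w5.png

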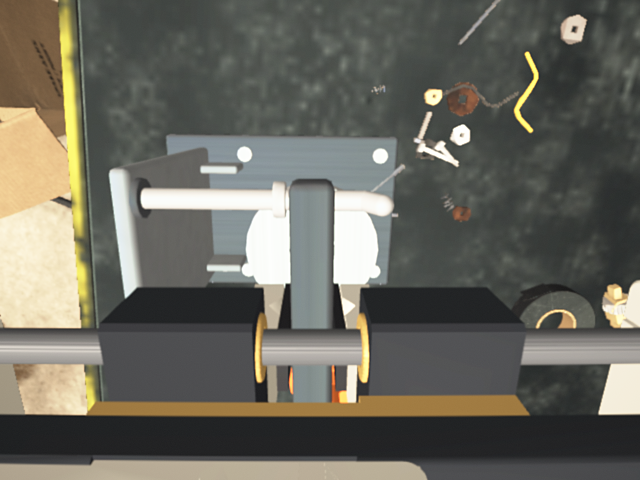

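The plate is held with the bar clear of the arms, and the wrist load of 6.6 N is its weight. I'll draw it 130 mm along the stand's -x.

>>> apply_moves --pt "0 0.12 0 0 0 0" --pt "0 0.3 0 0 0 0" --pt "0 0.48 0 0 0 0" --pt "0 0.62 0 0 0 0" --pt "0 0.65 0 0 0 0" --pt "0 0.65 0 0 0 0"

```text
time_s: 7.15
tcp_pos: [0.401, 0.2065, 0.1812]
eef_rot: [180.0, -0.1, -84.4]
contact_force: [0.4, 0.8, -6.2]
gripper_width: 0.0156
```

Run:
```python
from h import *
# face: tool z=-n, tool y = -(up-slope) dir in face, since tool y = -plate x
z=np.load('face2.npz'); c,n,ex,ey=z['c'],z['n'],z['ex'],z['ey']
# exact uphill direction
Rt=Ro.from_matrix(np.stack([-ey,-ex,-n],1)); print(np.linalg.det(Rt.as_matrix()),Rt.as_euler('xyz',degrees=True))
s,p0,R0=cur(); print(p0,s['eef_rot'],s['contact_force'])
# TCP above face: bar centre 100 mm along n, grasp point at z_bar; tcp .0188 closer; measured grasp z .163 vs tcp .1454 
h_contact=.100-.0188+0.0
for h in (.06,.02,0): print(h,(c+n*(h_contact+h)).round(4))
np.savez('place.npz',R=Rt.as_matrix())
plan([.44,0.0,.24],down(-96)) 
plan(c+n*(h_contact+.06),Rt)
```

```text
0.9999999999999994 [-1.65794639e+02 -4.20026872e-03 -1.08000000e+02]
[0.40099542 0.20649419 0.1812115 ] [ 1.79978658e+02 -6.48468619e-02 -8.43701089e+01] [ 0.39843102  0.78952299 -6.16685592]
0.06 [ 0.4962 -0.1946  0.2031]
0.02 [ 0.5056 -0.1976  0.1643]
0 [ 0.5102 -0.1991  0.1449]
time 7.15 row [ 1.047  -0.0927 -0.2928] [ 0.0002 -0.0007  0.1292] min rows 3.49 max 1.05
time 7.15 row [ 2.0426 -0.2771 -0.1071] [0.1557 0.0318 0.2613] min rows 6.61 max 2.04
```

The plate is free of the stand. I'm carrying it across high, with the disc underside above 0.15 m so it clears the tape measure and guide arcs.

>>> apply_moves --pt "0.06 0 -0.12 0 0 0" --pt "0.24 -0.02 -0.29 0 0 0.03" --pt "0.48 -0.04 -0.29 0 0 0.06" --pt "0.72 -0.06 -0.29 0 0 0.09" --pt "0.9 -0.08 -0.29 0 0 0.12" --pt "1 -0.09 -0.29 0 0 0.13" --pt "1 -0.09 -0.29 0 0 0.13"

```text
time_s: 8.02
tcp_pos: [0.4393, 0.0078, 0.2391]
eef_rot: [180.0, -0.1, -96.2]
contact_force: [0.1, 0.1, -5.4]
gripper_width: 0.0154
```

Run:
```python
from h import *
z=np.load('face2.npz'); Rt=Ro.from_matrix(np.load('place.npz')['R'])
print(cur()[0]['contact_force'])
plan(z['c']+z['n']*(.0812+.06),Rt)
```

```text
[ 0.08021838  0.12730342 -5.41999266]
time 8.025 row [ 0.9747 -0.393   0.1819] [0.1576 0.015  0.1301] min rows 3.41 max 0.97
```

>>> apply_moves --pt "0.15 -0.06 0 0.02 0 0.02" --pt "0.4 -0.16 0 0.06 0.01 0.05" --pt "0.65 -0.26 0 0.1 0.01 0.09" --pt "0.85 -0.34 0.03 0.14 0.015 0.12" --pt "0.97 -0.39 0.1 0.157 0.015 0.13" --pt "0.975 -0.393 0.18 0.157 0.015 0.13" --pt "0.975 -0.393 0.18 0.157 0.015 0.13" --pt "0.975 -0.393 0.18 0.157 0.015 0.13"

```text
time_s: 9.02
tcp_pos: [0.4969, -0.1944, 0.2039]
eef_rot: [-165.8, -0.0, -108.0]
contact_force: [0.7, -0.7, -5.9]
gripper_width: 0.0159
```

Run:
```python
from h import *
z=np.load('face2.npz'); Rt=Ro.from_matrix(np.load('place.npz')['R'])
s=cur()[0]; print(s['contact_force'],s['moment'])
plan(z['c']+z['n']*(.0812+.02),Rt)
for n in ['wrist','scene','top']:
    p,d,ci=grab(n); cv2.imwrite(f'pics/{n}6.png',p)
```

```text
[ 0.72735271 -0.74848088 -5.87247493] [ 0.4699827   1.33532951 -0.0057863 ]
time 9.025 row [0.0017 0.0038 0.2034] [ 0.0005 -0.0001  0.0006] min rows 0.65 max 0.2
```

View pics/wrist6.png

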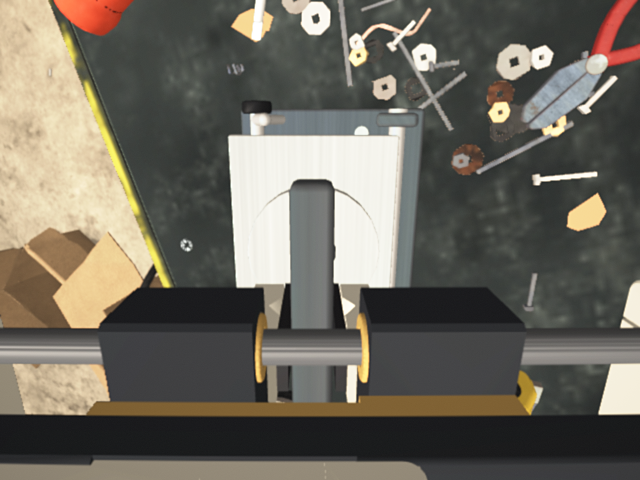

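View pics/scene6.png

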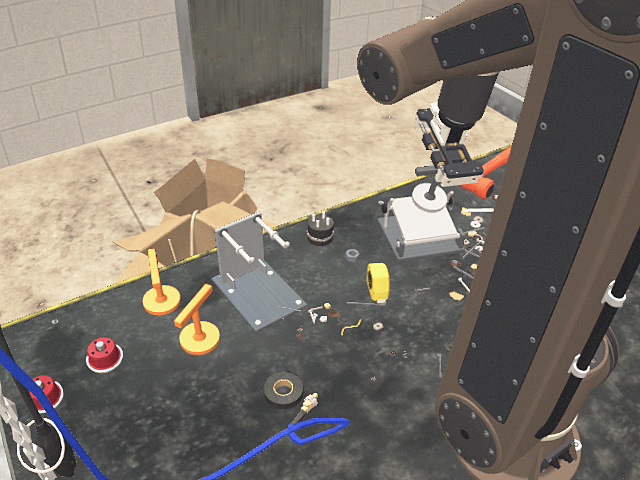

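The plate hangs tilted over the face. In the wrist view its bar is at column 312 and its disc outline spans columns 255–380. I'll check the disc's tilt in the hand against the face from the wrist depth.

Run:
```python
from h import *
z=np.load('face2.npz'); c,n,ex,ey=z['c'],z['n'],z['ex'],z['ey']
p,P=cloud('wrist')
L=np.stack([(P-c)@ex,(P-c)@ey,(P-c)@n],-1)
m=np.zeros((480,640),bool); m[120:282,225:410]=1
def fit(M):
    for _ in range(4):
        A=np.c_[M[:,:2],np.ones(len(M))]; k=np.linalg.lstsq(A,M[:,2],rcond=None)[0]; e=M[:,2]-A@k; M=M[abs(e)<3*e.std()]
    return len(M),k.round(4),e.std().round(5),M[:,:2].mean(0).round(4)
F=L[m&(abs(L[...,2])<.008)]; print('face',fit(F))
Fw=F[(F[:,0]>-.055)]; x=F[:,0]; y=F[:,1]; print(np.percentile(x,[1,99]),np.percentile(y,[.5,99.5]))
D=L[m&(abs(L[...,2]-.073)<.015)]; print('disc',fit(D)); 
B=L[m&(abs(L[...,2]-.168)<.015)]; print('bar',fit(B))
# disc circle: rim points
D2=D[:, :2]; from scipy.spatial import ConvexHull
from scipy.optimize import least_squares
H=D2[ConvexHull(D2).vertices]; H=H[H[:,1]<0.02]; H=H[H[:,1]<np.percentile(H[:,1],99)]
s=least_squares(lambda q: np.hypot(H[:,0]-q[0],H[:,1]-q[1])-.04,[0,0],loss='soft_l1',f_scale=.001); print('disc centre in face frame',s.x,len(H),np.abs(s.fun).mean())
R=cv2.minAreaRect((B[:,:2]*1000).astype(np.float32)); print('bar rect',R)
```

```text
face (13025, array([0.    , 0.0008, 0.    ]), np.float64(0.00075), array([-0.0014, -0.0305]))
[-0.0685521   0.06111075] [-0.0742194   0.04984419]
disc (6233, array([-0.0093,  0.015 ,  0.0723]), np.float64(0.00065), array([-0.0011, -0.0048]))
bar (4332, array([-0.0084,  0.0227,  0.1683]), np.float64(0.00085), array([ 0.0004, -0.038 ]))
disc centre in face frame [-0.00053008  0.00158253] 43 0.000238416586597015
bar rect ((0.3678412437438965, -36.85869216918945), (36.5629768371582, 16.05325698852539), 89.8131103515625)
```

The disc is 60.3 mm above the face and centred within 1.7 mm. It is out of parallel by 0.009 and 0.015–0.02 rad. I'll correct that while lowering to a gap of about 6 mm.

>>> apply_moves --pt "0 0 0.06 0.006 0.011 0" --pt "0 0 0.15 0.006 0.011 0" --pt "0 0 0.23 0.006 0.011 0" --pt "0 0 0.27 0.006 0.011 0" --pt "0 0 0.27 0.006 0.011 0" --pt "0 0 0.27 0.006 0.011 0"

```text
time_s: 9.93
tcp_pos: [0.51, -0.1983, 0.1527]
eef_rot: [-165.2, -0.9, -108.2]
contact_force: [-0.6, 0.8, -6.2]
gripper_width: 0.0155
```

```bash
cat > chk.py <<'E'
from h import *
from scipy.spatial import ConvexHull
from scipy.optimize import least_squares
import sys
z=np.load('face2.npz'); c,n,ex,ey=z['c'],z['n'],z['ex'],z['ey']
s=cur()[0]; f=s['contact_force']; print('t',s['time_s'],'tcp face',[((s['tcp_pos']-c)@a).round(4) for a in (ex,ey,n)],'F face',[(f@a).round(2) for a in (ex,ey,n)],'M',s['moment'].round(2),'w',s['gripper_width'])
if len(sys.argv)>1:
    p,d,ci=grab('wrist'); cv2.imwrite(f'pics/{sys.argv[1]}.png',p)
    p,P=cloud('wrist')
    L=np.stack([(P-c)@ex,(P-c)@ey,(P-c)@n],-1)
    m=np.zeros((480,640),bool); m[100:282,205:420]=1
    def fit(M):
        for _ in range(4):
            A=np.c_[M[:,:2],np.ones(len(M))]; k=np.linalg.lstsq(A,M[:,2],rcond=None)[0]; e=M[:,2]-A@k; M=M[abs(e)<3*e.std()]
        return len(M),k.round(4),e.std().round(5)
    F=L[m&(abs(L[...,2])<.004)]; print('face',fit(F))
    g=float(sys.argv[2])
    D=L[m&(abs(L[...,2]-.012-g)<.0045)&(np.hypot(L[...,0],L[...,1])<.048)]; print('disc',fit(D))
    B=L[m&(abs(L[...,2]-.108-g)<.008)]; print('bar',fit(B))
    D2=D[:,:2]; H=D2[ConvexHull(D2).vertices]; H=H[H[:,1]<0.0]
    q=least_squares(lambda q: np.hypot(H[:,0]-q[0],H[:,1]-q[1])-.04,[0,0],loss='soft_l1',f_scale=.001); print('disc centre',q.x.round(4),np.abs(q.fun).mean())
E
python3 chk.py w7 .006
```

```text
t 9.925 tcp face [np.float64(0.0014), np.float64(0.0007), np.float64(0.0889)] F face [np.float64(-2.3), np.float64(0.57), np.float64(-5.82)] M [ 0.58  1.45 -0.02] w 0.015475483616983076
face (17374, array([ 0.0007,  0.0004, -0.    ]), np.float64(0.0007))
disc (6232, array([ 0.0021, -0.    ,  0.0194]), np.float64(0.00064))
bar (4320, array([0.0018, 0.0074, 0.1154]), np.float64(0.00084))
disc centre [0.0009 0.0009] 0.00013438699405869252
```

Disc and face are now parallel within about 0.002 rad, with a 7.4 mm gap and the disc centred to 1 mm. Approaching slowly.

>>> apply_moves --pt "0 0 0.01 0 0 0" --pt "0 0 0.02 0 0 0" --pt "0 0 0.028 0 0 0" --pt "0 0 0.031 0 0 0" --pt "0 0 0.031 0 0 0"

```text
time_s: 10.6
tcp_pos: [0.5114, -0.1989, 0.1466]
eef_rot: [-165.2, -0.9, -108.2]
contact_force: [-0.4, 0.4, -7.1]
gripper_width: 0.0158
```

```bash
python3 chk.py
```

```text
t 10.6 tcp face [np.float64(0.0014), np.float64(0.0006), np.float64(0.0826)] F face [np.float64(-2.24), np.float64(0.22), np.float64(-6.71)] M [ 0.57  1.46 -0.01] w 0.015820907114217585
```

>>> apply_moves --pt "0 0 0.0025 0 0 0" --pt "0 0 0.005 0 0 0" --pt "0 0 0.005 0 0 0"

```text
time_s: 10.98
tcp_pos: [0.5117, -0.199, 0.1457]
eef_rot: [-165.2, -0.9, -108.2]
contact_force: [0.6, 0.5, -5.8]
gripper_width: 0.0156
```

```bash
python3 chk.py
```

```text
t 10.975 tcp face [np.float64(0.0015), np.float64(0.0005), np.float64(0.0816)] F face [np.float64(-0.97), np.float64(0.65), np.float64(-5.71)] M [0.64 1.45 0.01] w 0.01561489977876941
```

>>> apply_moves --pt "0 0 0.002 0 0 0" --pt "0 0 0.004 0 0 0" --pt "0 0 0.004 0 0 0"

```text
time_s: 11.35
tcp_pos: [0.5118, -0.1992, 0.1456]
eef_rot: [-165.1, -0.9, -108.2]
contact_force: [-4.3, 1.1, 2.8]
gripper_width: 0.0152
```

```bash
python3 chk.py
```

```text
t 11.35 tcp face [np.float64(0.0017), np.float64(0.0004), np.float64(0.0814)] F face [np.float64(-3.59), np.float64(-0.24), np.float64(3.79)] M [ 0.67  2.47 -0.04] w 0.015210546307723186
```

Contact: the normal force has risen by about 10 N. I'll check how it has seated.

```bash
python3 chk.py w8 0; python3 chk.py
```

```text
t 11.35 tcp face [np.float64(0.0017), np.float64(0.0004), np.float64(0.0814)] F face [np.float64(-3.59), np.float64(-0.24), np.float64(3.79)] M [ 0.67  2.47 -0.04] w 0.015210546307723186
face (17882, array([0.0004, 0.0006, 0.    ]), np.float64(0.00069))
disc (6218, array([0.0001, 0.0001, 0.012 ]), np.float64(0.00065))
bar (4322, array([0.0023, 0.0104, 0.108 ]), np.float64(0.00084))
disc centre [0.0008 0.0007] 0.00010884985549379364
t 11.4 tcp face [np.float64(0.0017), np.float64(0.0004), np.float64(0.0814)] F face [np.float64(-4.28), np.float64(0.01), np.float64(3.95)] M [ 0.74  2.53 -0.03] w 0.015668839323773654
```

View pics/w8.png

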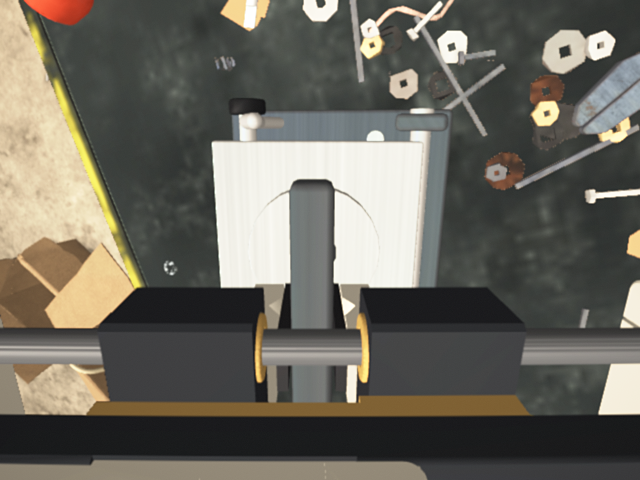

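The disc is flush: slope 0.0001 rad against the face, top surface at 12.0 mm, centre off by about 1 mm, pressed with about 10 N. A new move would reset the push target, so I'll let it settle with camera calls that hold the last target, then do a final check.

```bash
python3 - <<'E'
from h import *
for i in range(4): p,d,ci=grab('scene')
cv2.imwrite('pics/scene9.png',p)
P0=cv2.imread('pics/scene0.png')
for nm,(a,b,c,d) in {'coupler':(205,245,300,340),'nut':(245,265,340,362),'tape':(258,305,362,393)}.items(): print(nm,'mean diff',np.abs(p[a:b,c:d].astype(int)-P0[a:b,c:d]).mean().round(1))
E
python3 chk.py w9 0; python3 chk.py
```

```text
coupler mean diff 12.6
nut mean diff 12.4
tape mean diff 11.4
t 11.6 tcp face [np.float64(0.0017), np.float64(0.0004), np.float64(0.0814)] F face [np.float64(-4.79), np.float64(-1.2), np.float64(4.38)] M [ 0.77  2.56 -0.08] w 0.015293679945355496
face (17907, array([0.0001, 0.0009, 0.    ]), np.float64(0.0007))
disc (6210, array([-0.0004, -0.0002,  0.012 ]), np.float64(0.00064))
bar (4312, array([0.0006, 0.0096, 0.108 ]), np.float64(0.00082))
disc centre [0.0009 0.0007] 0.00011710606063669337
t 11.65 tcp face [np.float64(0.0017), np.float64(0.0004), np.float64(0.0814)] F face [np.float64(-3.91), np.float64(-0.78), np.float64(5.19)] M [ 0.71  2.55 -0.09] w 0.015971016031579667
```

View pics/scene9.png

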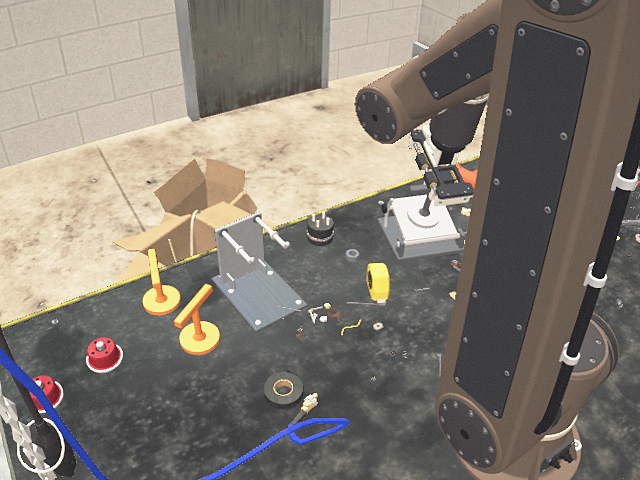

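The bystanders are at the same pixels as at the start: coupling (320,228), nut (352,255), tape (377,282). The push is steady and the disc is flush. Handing in.

Run:
```python
from plant import r
print(r.close_job())
```

```text
the job is handed in; nothing more can be done
None
```

I lifted the steel spotting plate off its stand by the T-bar, carried it over the bystanders and tilted it to the table's 14.2° (0.248 rad) slope. I lowered it until contact and handed in at about 11.7 s of the 42 s, still gripping it and pressing with about 10 N. The hand-in reports no verdict, so these last checks are my own:

- **Seating:** the wrist camera's depth image showed the disc parallel to the face to about 0.001 rad. Its top was 12.0 mm above the face, which is the disc's thickness, so it is flush.
- **Position:** the disc centre was about 1 mm from the face centre.
- **Push and grip:** the force along the face normal went from about -6 N with the plate hanging free to about +4 to +5 N. It held there for the last 0.3 s. The finger opening was 15–16 mm, matching the 16 mm bar.
- **Table and bystanders:** the face fit matched its first measurement to about 0.001 rad, so the tilt setting did not move. The coupling, nut and tape measure look to be at the same pixels in the scene picture.
- **One small disagreement:** the bar's top read about 0.01 rad off the face along its length, while the disc read flat. I put that down to depth error on the partly hidden bar and relied on the disc.

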